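Third hand at the jig: set the size slide, press the long slat to the stop

ROBOT

A 6-joint arm with a two-finger parallel gripper is mounted at the origin on a cart in front of the work surface, level with it; the furniture and walls round the work are solid. World frame = base frame: x ahead of the robot, y to its left, z up, the work surface at z = 0. Lengths are in m, angles in rad, forces in N, time in s.
With the tool pointing down it reaches from about 0.375 to 0.9 m from the base axis. Payload 3.1 kg.
Tool frame: the origin (TCP) lies at the very end of the fingers, on their centre line; the grasp point (between the pads) lies 19 mm behind it; z points along the fingers, y is the line along which they close (so a half turn about z gives the same grasp; the last joint's range is limited). The gripper opens to 85 mm and grips with 20 to 120 N. Pads are 22 mm wide; open, the fingers measure 114 mm over their backs; the gripper's body (76 mm by 85 mm) begins 54 mm behind the grasp point. The pads swing forward as they close: fully open they stand 13 mm farther back than shut.
Start: joints at [1.056, 0.527, 1.433, -0, 1.181, -0.178], TCP at [0.206, 0.59, 0.231] pointing down, gripper open.
Joint ranges: [-3.08, 3.08], [-0.75, 2.2], [0.22, 2.44], [-1.43, 4.57], [0, 2.65], [-2.85, 2.85]. Speed limits (rad/s): [2.79, 2.79, 3.14, 3.14, 3.14, 3.14].

INTERFACE

Orientations are given as a unit quaternion [x, y, z, w].
In Python, from station import sense, snapshot, camera_params, sign_off gives the robot as it stands.
- The arm moves only by the shell command python3 -m handwheel 'ROWS' [OPENING] [FORCE]. ROWS is JSON, a list that holds one entry, the list of rows, each a list of 4 numbers: the shift along the tool's x, y, z in units of 25 mm (1.0 is 25 mm), then the turn about the tool's z in units of 6 degrees (1.0 is 6 degrees). A call has 1 to 20 rows; each row shifts and turns the commanded pose from where the row before left it, along the tool's axes as they then stand; what a row does not reach is not made up. A row lasts 1/8 s, in which the tool goes at most 62.5 mm and 10.7 degrees, less where a joint would pass 70% of its speed; a pose out of reach is approached as far as the arm can. A call is refused whole if a number of a shift passes 1 or a number of a turn 1, either way. A call with a gripper value outside its range is refused whole. OPENING is the finger opening in mm, from 0 to 85.4, set as the call begins (- or left out, the last holds). The fingers move at their own pace and stop on an object; FORCE is the grip in N (left out, the last holds). Time passes only in rows, so rows that do not move let the fingers close. It gives the time, the measured TCP pose, the force, the opening and the grip force at its end, in the units of the state.
- sense(): the state, without advancing time (a new reading comes with each control period).
- snapshot(name): name is "scene" or "top" or "wrist"; returns (picture, depth): 400x640x3 uint8, red, green, blue; 400x640 float32, m along the optical axis (not along the pixel's ray), 0 where there is no reading.
- camera_params(name): a dict with "mtx" (3x3 intrinsics, pixels), "D" ([k1, k2, p1, p2, k3] as OpenCV has them; the pictures are not rectified), "extrinsics" (4x4, takes a point from camera to world coordinates); the wrist camera has in their place "hand_eye" (4x4, takes a point from camera to tool coordinates, whose origin is the TCP and whose axes are the flange's). Camera axes: x right, y up, looking along -z (the intrinsics and any distortion apply to the point x, -y, -z); pixel columns grow to the right and rows downward; lengths in m; the calibration is good to about 2 mm. A picture is of the moment at which its call begins: read the wrist's pose just before it. camera_params takes no time and is no camera call.
- sign_off(): hands the job in; it is judged then, once.
The state is a dict: "t": time; "q": joint angles; "qd": joint speeds; "tau": joint torques, N m; "tcp_pos": TCP position; "tool_rot": TCP orientation; "force": force on the tool from outside, world axes, zero at the start; "ft_torque": the same for the moment, N m; "finger_gap": opening from 0.0 (shut) to 1.0 (fully open); "gripper_force": force on a finger pad.
Only numpy, scipy, OpenCV 4.12 (cv2) and the standard library are available. Lean on these libraries where they do the work, as an engineer would, in place of code of your own. Each camera call takes 0.05 s, during which the arm holds its last target. There are 200 camera calls.

TASK

I am about to screw a slat of the new spice rack from behind the jig and need a third hand. First push the jig's size slide fully home, to its end stop next to the slat's place; then lay the longer of the two beech slats flat on the jig's base board, lengthwise along the slide's guide face (touching it or no more than about 5 mm away), and press its end squarely against the sprung stop plate with a steady 10 N or so, without ramming it. Finish still holding it pressed there, do not let go, and leave the short slat and the other things on the worktop where they are.

Things in the scene. Friction and masses are not known exactly. Their poses are not given: they have to be found in the camera images.
- jig: Assembly jig fixed to the worktop (place, heading vary): plywood board 200 (jig x -85 to 115) x 220 (y) x 10 mm; origin on its underside. +x points (roughly away from the robot) at the sprung stop plate, +y to the left, to the size slide. The slat lies on the board along jig x, centred near jig y = 0, far end on the plate. Behind the plate is a fixed block, 50 mm high.
- stop_pad: Aluminium face of the sprung stop plate, upright, square to jig x: 78 mm wide (jig y -39 to +39), 36 mm high, its lower edge 2 mm above the base board. Origin at the middle of the lower edge of the face that looks at the slat: jig x = 60 mm when nothing presses. Axes as the jig's.
- stop_face (a point): Point on the face of the stop plate where the slat's end meets it: jig y = 0, 12 mm above the base board. Moves with the plate; axes as the jig's.
- stop_plate (a joint): How far the stop plate is pushed back along jig +x, m: 0 free, 0.020 at its end. The springs give 0.9 N per mm from zero (10 N at about 0.011; 18 N at 0.020, where it goes hard); it springs back when released.
- size_slide (a joint): Position of the size slide, m: 0 at the outer (left) end, 0.050 at the end stop, growing toward jig -y, that is toward the slat's place. About 3 N of friction; it stays where it is left. It starts somewhere in the outer 0.025.
- slide_grip (a point): Centre of the top of the slide's black ribbed grip, 74 mm above the worktop, at jig x = 33 mm; jig y = 99 mm at joint 0, 49 mm at the end stop. The grip is a block 20 (jig x) x 14 (jig y) x 34 mm high, on a short stem over the carriage. Push it or pinch it from above. Wall cabinets hang 0.5 m above the worktop, fronts at world x = 0.58, handles to 0.55: keep the wrist clear.
- guide_face (a point): Middle of the guide face, the side of the slide's aluminium carriage that looks to jig -y. The carriage is 36 (jig x 15 to 51 mm) x 40 mm, its top 34 mm above the worktop. The face moves with the slide and stands at jig y = 21 mm when home, so a slat centred on jig y = 0 clears it by 1 mm. Axes as the jig's.
- long_slat: The longer beech slat, 170 x 40 x 24 mm, lying flat, loose, about 0.1 kg (0.07 to 0.15); origin at the centre of its underside, x along its length, z up. Either end may go against the stop. Grip it across its 40 mm width near its middle, clear of the guide and the plate.
- short_slat: The shorter beech slat, 110 x 40 x 24 mm, otherwise alike; not used. The two may have changed places.
- mug: Bystander: dark grey mug, 90x107x85 mm, to the right of the jig; origin at its underside
- salt_shaker: Bystander: glass salt shaker with grey cap, 44x44x90 mm, behind the slats; origin at its underside
- kitchen_timer: Bystander: round red and white kitchen timer, 66x66x41 mm, behind the slats; origin at its underside
- lemon: Bystander: yellow lemon, 83x58x58 mm, at the left; origin at its underside
- pen: Bystander: blue pen, 145 mm long, 9 mm thick, lying to the right of the jig; origin at its underside
There are look-alikes about, which are no part of the job. Leave any turquoise look-alike of the long_slat alone.

How it is judged:
By the outcome, as a careful person would: the job done as asked, in the order asked, and still so for the second after the job is handed in, while the arm keeps its last pose, push and grip.
It also fails if it takes over 58 s, if anything falls off the work surface, if the arm or the gripper's body presses on something with over 40 N, if the wrist force passes 120 N, or if a joint passes its speed limit or range.

## Working session

There is one attempt and no reset: what is moved stays moved. The work goes in short steps, Python scripts to look and compute and a shell command to move; the robot and the scene stay as the last step left them, time stands still between calls to the robot, and variables do not carry over. Pictures are saved under pics/ and viewed, at most 10 in all, crops included, and the job is handed in when it is done.

```bash
mkdir -p pics; ls
cat > h.py <<'E'
import numpy as np, cv2
from station import sense, snapshot, camera_params
def save(cam,name):
    im,d=snapshot(cam); cv2.imwrite(f'pics/{name}.png',im[:,:,::-1]); np.save(f'pics/{name}_d.npy',d); return im,d
def rays(cam,px,T=None):
    c=camera_params(cam); K=np.array(c["mtx"]); D=np.array(c["D"],float)
    E=np.array(c["extrinsics"]) if T is None else T@np.array(c["hand_eye"])
    u=cv2.undistortPoints(np.array(px,float).reshape(-1,1,2),K,D).reshape(-1,2)
    d=np.c_[u[:,0],-u[:,1],-np.ones(len(u))]@E[:3,:3].T
    return E[:3,3],d
def atz(cam,px,z,T=None):
    o,d=rays(cam,px,T); return o+d*((z-o[2])/d[:,2])[:,None]
def bydepth(cam,px,D,T=None):
    o,d=rays(cam,px,T); return np.array([o+dd*np.median(D[int(p[1])-1:int(p[1])+2,int(p[0])-1:int(p[0])+2]) for p,dd in zip(px,d)])
def tri(cams):  # [(o,d),...] same points
    out=[]
    for i in range(len(cams[0][1])):
        A=np.zeros((3,3));b=np.zeros(3)
        for o,d in cams:
            n=d[i]/np.linalg.norm(d[i]);P=np.eye(3)-np.outer(n,n);A+=P;b+=P@o
        out.append(np.linalg.solve(A,b))
    return np.array(out)
def tcpT():
    from scipy.spatial.transform import Rotation as R
    s=sense();T=np.eye(4);T[:3,:3]=R.from_quat(s["tool_rot"]).as_matrix();T[:3,3]=s["tcp_pos"];return T
E
python3 - <<'E'
from h import *
s=sense();print(s)
print(tcpT().round(3))
save('scene','s0');save('top','t0')
for c in('scene','top'):print(np.array(camera_params(c)['extrinsics']).round(3))
E
```

```text
pics
{'t': 0.0, 'q': array([ 1.05646493e+00,  5.28513319e-01,  1.43388848e+00, -2.74588698e-05,
        1.18138609e+00, -1.78515266e-01]), 'qd': array([ 3.45192061e-05, -6.22752321e-04,  4.15528714e-04,  2.75585316e-03,
       -3.64810574e-04, -1.39795512e-03]), 'tau': array([ 8.05381715e-04, -4.42335856e+01, -1.78033519e+01, -1.70950620e-04,
        8.22378730e-03,  1.32941022e-05]), 'tcp_pos': array([0.20559689, 0.58946625, 0.23030904]), 'tool_rot': array([ 1.67114946e-01,  9.85936808e-01, -1.03672149e-03, -3.60738576e-04]), 'force': array([ 0.51182623,  0.53225754, -0.13027861]), 'ft_torque': array([-0.00958575,  0.06492808, -0.07073442]), 'gripper_force': 0.0, 'finger_gap': 0.998447804147997}
[[-0.944  0.33  -0.001  0.206]
 [ 0.33   0.944 -0.002  0.589]
 [ 0.    -0.002 -1.     0.23 ]
 [ 0.     0.     0.     1.   ]]
[[-0.913  0.215 -0.347  0.072]
 [-0.408 -0.431  0.805  1.101]
 [ 0.024  0.876  0.481  0.728]
 [ 0.     0.     0.     1.   ]]
[[ 0.016  0.986 -0.163  0.309]
 [-1.     0.017 -0.     0.037]
 [ 0.002  0.163  0.987  1.506]
 [ 0.     0.     0.     1.   ]]
```

View pics/t0.png

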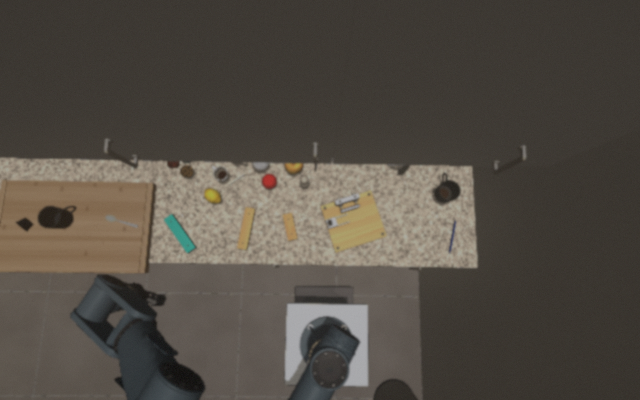

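View pics/s0.png

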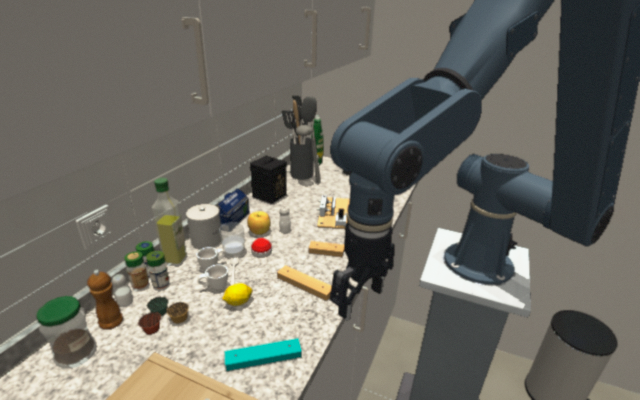

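The top view shows the long slat at (246,229), the short one at (290,226), the turquoise decoy at (180,233), the jig around (353,222) and the slide near (333,222). The scene view agrees. I'll locate these roughly, then look closer with the wrist camera.

Run:
```python
from h import *
im=cv2.imread('pics/t0.png')
c=im[150:275,200:480];cv2.imwrite('pics/t0c.png',cv2.resize(c,(784,350),interpolation=cv2.INTER_CUBIC))
px=[(246,229),(290,226),(333,222),(353,222),(348,200)]
print(atz('top',px,0.02).round(3))
c=camera_params('wrist');print(np.array(c['hand_eye']).round(3),c['mtx'])
```

```text
[[ 0.436  0.329  0.02 ]
 [ 0.451  0.153  0.02 ]
 [ 0.47  -0.02   0.02 ]
 [ 0.472 -0.101  0.02 ]
 [ 0.561 -0.08   0.02 ]]
[[ 0.001  0.957  0.29   0.075]
 [ 1.    -0.001  0.    -0.   ]
 [ 0.     0.29  -0.957 -0.143]
 [ 0.     0.     0.     1.   ]] [[279.74934641   0.         319.31717234]
 [  0.         279.74934641 199.94100386]
 [  0.           0.           1.        ]]
```

View pics/t0c.png

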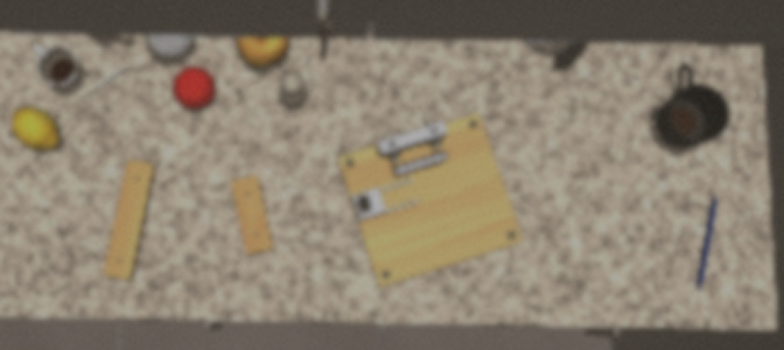

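```bash
python3 -m handwheel '[[[-0.98,-0.86,0,0],[-0.98,-0.86,0,0],[-0.98,-0.86,0,0],[-0.98,-0.86,0,0],[-0.98,-0.86,0,0],[-0.98,-0.86,0,0],[-0.98,-0.86,0,-0.5],[-0.98,-0.86,0,-0.5],[-0.98,-0.86,0,-0.5],[-0.98,-0.86,0,-0.5],[-0.98,-0.86,0,-0.5],[-0.98,-0.86,0,-0.5],[0,0,0,0],[0,0,0,0]]]'
python3 - <<'E'
from h import *
T=tcpT();np.save('pics/w1_T.npy',T);print(T.round(3),sense()['q'])
save('wrist','w1')
E
```

```text
t: 1.85
tcp_pos: [0.4186, 0.2643, 0.231]
tool_rot: [0.011, 1.0, -0.0, -0.001]
force: [0.3, 0.6, -0.5]
finger_gap: 1.002
gripper_force: 0.0
[[-1.     0.022 -0.002  0.419]
 [ 0.022  1.    -0.     0.264]
 [ 0.002 -0.    -1.     0.231]
 [ 0.     0.     0.     1.   ]] [ 3.36787826e-01  3.54646299e-01  1.75144770e+00  5.22580780e-04
  1.03697187e+00 -1.21185984e+00]
```

View pics/w1.png

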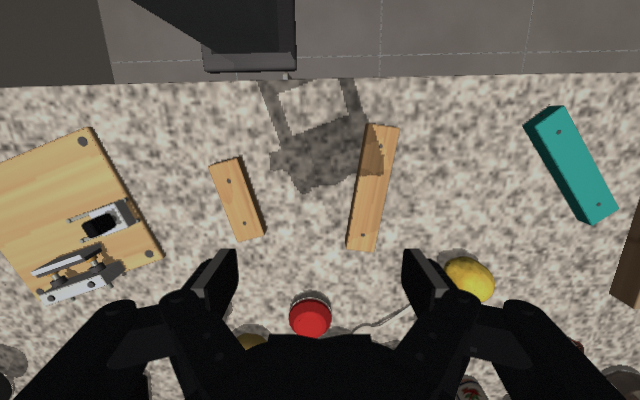

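The long slat has its near end at about (370–400,125) and its far end at about (347–376,250). The short slat is at (237,198), and the jig is at left with its grip at (98,222). Next I'll take a second view over the jig.

```bash
python3 -m handwheel '[[[0,-1,0,-0.2],[0,-1,0,-0.2],[0,-1,0,-0.2],[0,-1,0,-0.2],[0,-1,0,-0.2],[0,-1,0,-0.2],[0,-1,0,-0.2],[0,-1,0,-0.2],[0,-1,0,-0.2],[0,-1,0,-0.2],[0,0,0,0],[0,0,0,0]]]'
python3 - <<'E'
from h import *
T=tcpT();np.save('pics/w2_T.npy',T);print(T.round(3),sense()['q'])
save('wrist','w2')
E
```

```text
t: 3.4
tcp_pos: [0.4369, 0.0165, 0.2312]
tool_rot: [-0.094, 0.996, 0.0, -0.0]
force: [0.6, -0.3, -0.5]
finger_gap: 1.001
gripper_force: 0.0
[[-0.982 -0.187 -0.001  0.437]
 [-0.187  0.982  0.001  0.016]
 [ 0.001  0.001 -1.     0.231]
 [ 0.     0.     0.     1.   ]] [-2.19398850e-01  2.76040820e-01  1.88203670e+00  5.86422403e-04
  9.84470349e-01 -1.97874836e+00]
```

View pics/w2.png

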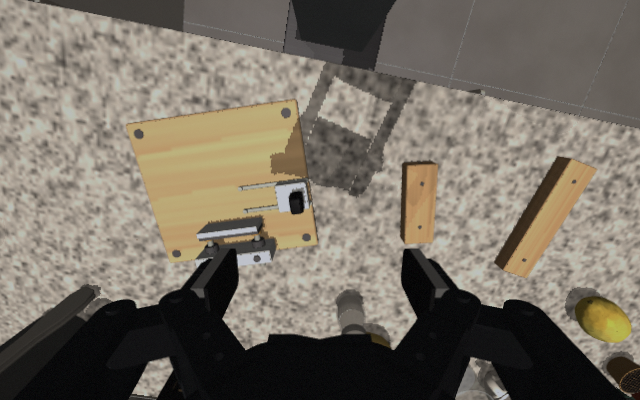

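The jig now lies at about (125–320,100–265), with the grip at (296,202) and the stop plate at (230,230). The long slat is at (545,217). I'll read the corners from enlarged crops.

Run:
```python
from h import *
a=cv2.imread('pics/w1.png');b=cv2.imread('pics/w2.png')
R=lambda i,k:cv2.resize(i,None,fx=k,fy=k,interpolation=cv2.INTER_CUBIC)
cv2.imwrite('pics/c1.png',R(b[90:280,115:335],3))
# left: w1 slat x=335..415,y=110..260 (x4 ->320x600); right: w2 slat 490..600,150..285 (x4->440x540)
o=np.zeros((600,770,3),np.uint8);o[:,:320]=R(a[110:260,335:415],4);o[:540,330:770]=R(b[150:285,490:600],4)
cv2.imwrite('pics/c2.png',o)
```

```text
(no output)
```

View pics/c1.png

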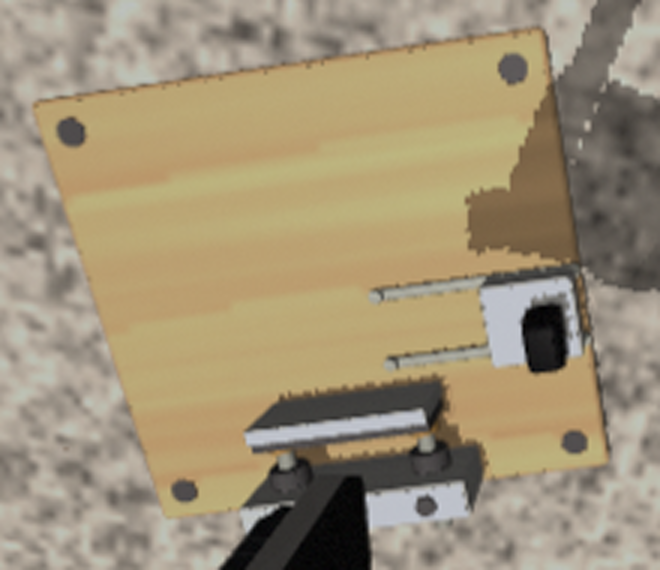

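View pics/c2.png

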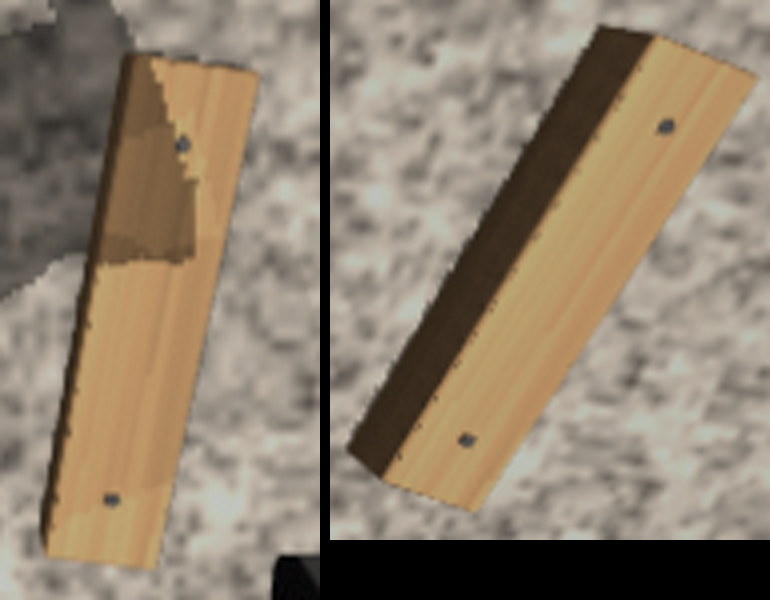

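Run:
```python
from h import *
T1=np.load('pics/w1_T.npy');T2=np.load('pics/w2_T.npy')
d1=np.load('pics/w1_d.npy');d2=np.load('pics/w2_d.npy')
s1=np.array([(130,55),(258,73),(155,568),(47,555),(183,145),(112,500)])/4+(335,110)
s2=(np.array([(657,37),(757,77),(475,510),(385,477),(667,127),(467,440)])-(330,0))/4+(490,150)
P=tri([rays('wrist',s1,T1),rays('wrist',s2,T2)]);print('slat tri',P.round(4).tolist())
for s,T in((s1,T1),(s2,T2)):
    Q=atz('wrist',s,np.median(P[:,2]),T)
    m=Q[:4].mean(0);a=Q[2]+Q[3]-Q[0]-Q[1];b=Q[4:].mean(0);e=Q[5]-Q[4]
    print(m.round(4),np.degrees(np.arctan2(a[1],a[0])),np.linalg.norm(a)/2,np.linalg.norm(Q[1]-Q[0]),b.round(4),np.degrees(np.arctan2(e[1],e[0])))
print('depth z',bydepth('wrist',[s1[4:].mean(0)],d1,T1),bydepth('wrist',[s2[4:].mean(0)],d2,T2))
c=np.array([(35,102),(543,28),(607,462),(167,517)])/3+(115,90)
k=np.array([(72,132),(513,68),(575,441),(185,491)])/3+(115,90)
print('board depth',bydepth('wrist',[np.array(p)/3+(115,90) for p in[(200,200),(400,200),(300,340),(300,100)]],d2,T2)[:,2])
for q in(c,k):
    B=atz('wrist',q,0.01,T2);a=B[2]+B[3]-B[0]-B[1];l=B[1]+B[2]-B[0]-B[3]
    h=np.arctan2(a[1],a[0]);x=np.array([np.cos(h),np.sin(h)])
    print(B.round(4).tolist(),'ctr',B.mean(0),'hd',np.degrees(h),np.degrees(np.arctan2(l[1],l[0]))-90,np.linalg.norm(a)/2,np.linalg.norm(l)/2)
    o=B.mean(0)[:2]-0.015*x; print('origin',o)
R=np.array([[np.cos(h),-np.sin(h)],[np.sin(h),np.cos(h)]])
J=lambda p:np.c_[(p[:,:2]-o)@R,p[:,2]]
for n,p in dict(grip=(545,345),griptopfar=(545,365),carr1=(482,287),carr2=(575,280),pad_l=(440,385),padtop_r=(248,432),padtop_l=(425,410),blk_l=(478,450)).items():
    q=np.array([p])/3+(115,90);print(n,J(bydepth('wrist',q,d2,T2)).round(4))
print('grip atz74',J(atz('wrist',[np.array((545,345))/3+(115,90)],.074,T2)))
q=[(98,222)];print('w1 grip',J(bydepth('wrist',q,d1,T1)))
```

```text
slat tri [[0.3551, 0.3237, 0.0259], [0.3611, 0.3631, 0.0239], [0.5272, 0.3376, 0.023], [0.5206, 0.3, 0.0238], [0.382, 0.341, 0.0248], [0.5004, 0.3218, 0.0249]]
[0.4409 0.3311 0.0243] -8.496011424274617 0.16773773722303825 0.03948602815739745 [0.4415 0.3315 0.0243] -9.176866739136987
[0.4406 0.3308 0.0243] -9.045773822957344 0.16678793050096655 0.037867708262586466 [0.4411 0.3318 0.0243] -9.200935926313106
depth z [[0.43866706 0.33189495 0.02455791]] [[0.43843395 0.33144275 0.02504562]]
board depth [0.01104746 0.01059097 0.01057316 0.01134593]
[[0.4193, -0.2345, 0.01], [0.3505, -0.029, 0.01], [0.5372, 0.033, 0.01], [0.6066, -0.1724, 0.01]] ctr [ 0.47840226 -0.10074044  0.01      ] hd 18.34121063994662 18.587835297565704 0.19702802012264084 0.2167257952088396
origin [ 0.46416427 -0.10546057]
[[0.4289, -0.219, 0.01], [0.3683, -0.0387, 0.01], [0.5293, 0.0161, 0.01], [0.5907, -0.1644, 0.01]] ctr [ 0.47931673 -0.10148295  0.01      ] hd 18.714035802341268 18.681256181633643 0.17043444976699482 0.19039501124679242
origin [ 0.46510976 -0.10629563]
grip [[0.0313 0.0971 0.0743]]
griptopfar [[0.0392 0.0958 0.0741]]
carr1 [[0.016  0.0691 0.0294]]
carr2 [[0.0191 0.1083 0.0263]]
pad_l [[0.0616 0.0392 0.0159]]
padtop_r [[ 0.06   -0.0364  0.0488]]
padtop_l [[0.0612 0.039  0.0466]]
blk_l [[0.0965 0.05   0.0143]]
grip atz74 [[0.03138653 0.09710675 0.074     ]]
w1 grip [[0.02863806 0.10264906 0.06511511]]
```

Two views put the long slat at (0.441,0.331), heading −9°, top at z 0.024. The jig origin is about (0.465,−0.106), heading 18.6°, and the grip is at jig (0.032,0.097). I'll pinch the grip from above.

```bash
python3 -m handwheel '[[[0,0,0,-0.65],[0,0,0,-0.65],[-0.41,-0.56,0.94,0],[-0.41,-0.56,0.9,0],[0,0,0.9,0],[0,0,0.9,0],[0,0,0.9,0],[0,0,0.9,0],[0,0,0.8,0],[0,0,0.6,0],[0,0,0.4,0],[0,0,0.2,0],[0,0,0,0],[0,0,0,0]]]' 60 20
cat > where.py <<'E'
from h import *
h=np.radians(18.6);R=np.array([[np.cos(h),-np.sin(h)],[np.sin(h),np.cos(h)]])
T=tcpT();s=sense();p=(T[:2,3]-[.465,-.106])@R
print('t',round(s['t'],2),'jig xy',p.round(4),'z',T[2,3].round(4),'heading err',np.degrees(np.arctan2(-T[1,0],-T[0,0])).round(2)-18.6,'Fjig',(s['force'][:2]@R).round(1),s['force'][2].round(1),'gap',s['finger_gap'].round(3),'gf',round(float(s['gripper_force']),1),'q6',s['q'][5].round(2))
E
python3 where.py
```

```text
t: 5.2
tcp_pos: [0.4662, -0.0046, 0.0457]
tool_rot: [-0.161, 0.987, -0.0, 0.0]
force: [0.2, 0.2, 1.1]
finger_gap: 0.701
gripper_force: 0.0Traceback (most recent call last):
  File "where.py", line 4, in <module>
    print('t',round(s['t'],2),'jig xy',p.round(4),'z',T[2,3].round(4),'heading err',np.degrees(np.arctan2(-T[1,0],-T[0,0])).round(2)-18.6,'Fjig',(s['force'][:2]@R).round(1),s['force'][2].round(1),'gap',s['finger_gap'].round(3),'gf',round(float(s['gripper_force']),1),'q6',s['q'][5].round(2))
                                                                                                                                                                                                          ^^^^^^^^^^^^^^^^^^^^^
AttributeError: 'float' object has no attribute 'round'
```

```bash
sed -i "s/s\['finger_gap'\].round(3)/round(s['finger_gap'],3)/" where.py; python3 -m handwheel '[[[0,0,0,0],[0,0,0,0],[0,0,0,0],[0,0,0,0],[0,0,0,0],[0,0,0,0]]]' 0 25 >/dev/null; python3 where.py
python3 -m handwheel '[[[0,-0.2,0,0],[0,-0.3,0,0],[0,-0.3,0,0],[0,-0.3,0,0],[0,-0.3,0,0],[0,-0.2,0,0],[0,-0.1,0,0],[0,0,0,0],[0,0,0,0]]]'>/dev/null; python3 where.py
```

```text
t 5.95 jig xy [0.0333 0.0956] z 0.0456 heading err -0.0400000000000027 Fjig [-1.1 -0.5] 5.0 gap 0.16 gf 29.3 q6 -2.15
t 7.08 jig xy [0.0332 0.0535] z 0.0456 heading err -0.060000000000002274 Fjig [-0.7  1.1] 5.9 gap 0.162 gf 29.3 q6 -2.22
```

```bash
python3 -m handwheel '[[[0,-0.1,0,0],[0,-0.1,0,0],[0,0,0,0],[0,0,0,0]]]'>/dev/null; python3 where.py
python3 -m handwheel '[[[0,-0.08,0,0],[0,0,0,0],[0,0,0,0]]]'>/dev/null; python3 where.py
```

```text
t 7.58 jig xy [0.0332 0.0487] z 0.0456 heading err -0.060000000000002274 Fjig [0.6 2.3] 5.4 gap 0.154 gf 29.4 q6 -2.23
t 7.95 jig xy [0.0331 0.048 ] z 0.0456 heading err -0.08999999999999986 Fjig [2.6 6.5] 6.9 gap 0.159 gf 29.5 q6 -2.23
```

```bash
python3 -m handwheel '[[[0,-0.08,0,0],[0,0,0,0],[0,0,0,0]]]'>/dev/null; python3 where.py
python3 -m handwheel '[[[0,-0.08,0,0],[0,0,0,0],[0,0,0,0]]]'>/dev/null; python3 where.py
```

```text
t 8.32 jig xy [0.033  0.0478] z 0.0456 heading err -0.15000000000000213 Fjig [ 6.3 12.9] 7.3 gap 0.162 gf 29.7 q6 -2.24
t 8.7 jig xy [0.0329 0.0477] z 0.0456 heading err -0.21000000000000085 Fjig [ 8.9 18.3] 10.6 gap 0.159 gf 29.9 q6 -2.24
```

The slide is at its end stop: the force rises with no motion. I'll unload, open and lift.

```bash
python3 -m handwheel '[[[0,0.09,0,0],[0,0.09,0,0],[0,0,0,0]]]'>/dev/null; python3 where.py
python3 -m handwheel '[[[0,0,0,0],[0,0,0,0],[0,0,0,0],[0,0,-0.5,0],[0,0,-1,0],[0,0,-1,0],[0,0,-1,0],[0,0,-1,0],[0,0,0,0]]]' 40 >/dev/null; python3 where.py
python3 - <<'E'
from h import *
T=tcpT();np.save('pics/w3_T.npy',T)
im,d=save('wrist','w3')
cv2.imwrite('pics/w3c.png',cv2.resize(im[60:330,120:520],None,fx=2,fy=2))
a=np.radians(-9.1);t=np.array([.441,.3313])-.012*np.array([np.cos(a),np.sin(a)])
print('target',t,'tool-axes shift units',((T[:3,:3].T@(np.r_[t,.002]-T[:3,3]))/.025).round(2),'turn units',(np.degrees(np.arctan2(-T[1,0],-T[0,0]))+9.1)/6)
E
```

```text
t 9.07 jig xy [0.0331 0.0481] z 0.0456 heading err -0.060000000000002274 Fjig [0.2 3.8] 6.7 gap 0.159 gf 29.5 q6 -2.23
t 10.2 jig xy [0.0342 0.0459] z 0.16 heading err -0.0400000000000027 Fjig [-0.7 -0.3] 0.4 gap 0.467 gf 0.0 q6 -2.23
target [0.42915103 0.3331979 ] tool-axes shift units [-2.84 15.29  6.28] turn units 4.610793789255098
```

View pics/w3c.png

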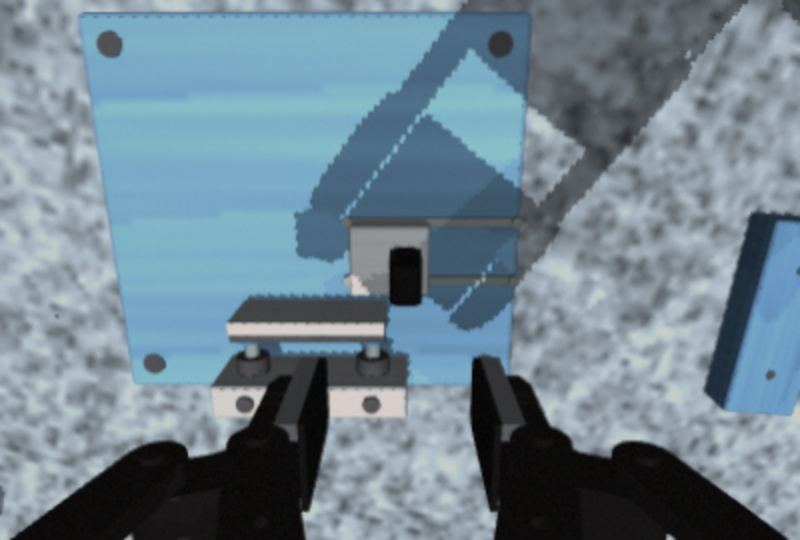

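The slide is home: the carriage's guide edge is at crop (350,226–290). The pad front top edge is at row ~322, columns 230–386, and the screws are at (109,43), (500,43) and (154,363). I'll refine the jig pose and move over the slat.

```bash
python3 -m handwheel '[[[-0.17,0.5,0,0],[-0.18,0.97,0,0],[-0.18,0.97,0,0],[-0.18,0.97,0,0],[-0.18,0.97,0,0],[-0.18,0.97,0,0],[-0.18,0.97,0,0],[-0.18,0.97,0,0],[-0.18,0.97,0,0],[-0.18,0.97,0,0],[-0.18,0.97,0,0],[-0.18,0.97,0,0],[-0.18,0.97,0,0],[-0.18,0.97,0,0],[-0.17,0.97,0,0],[-0.15,0.97,0,0],[0,0.24,0,0],[0,0,0,0]]]' 70 >/dev/null
python3 -m handwheel '[[[0,0,0,0.9],[0,0,0,0.9],[0,0,0,0.9],[0,0,0,0.9],[0,0,0,0.9],[0,0,0,0.1],[0,0,0,0],[0,0,0,0]]]' >/dev/null
python3 - <<'E'
from h import *
T=np.load('pics/w3_T.npy');f=lambda p:np.array(p,float)/2+(120,60)
k=atz('wrist',f([(109,43),(500,43),(154,363)]),.01,T)[:,:2]
# jig coords of screws: insets 13.3 mm from edges approx
h1=k[1]-k[0];h2=k[2]-k[0];print('hd',np.degrees(np.arctan2(-h1[0],h1[1])),np.degrees(np.arctan2(h2[1],h2[0])),np.linalg.norm(h1),np.linalg.norm(h2))
c=(k[1]+k[2])/2
h=np.radians(18.6);R=np.array([[np.cos(h),-np.sin(h)],[np.sin(h),np.cos(h)]]);o=c-R@[.015,0];print('origin',o)
J=lambda p:((p[:,:2]-[.465,-.106])@R).round(4)
print('corners',J(atz('wrist',f([(80,13),(529,13)]),.01,T)),'want -.085,+-.11')
print('pad',J(atz('wrist',f([(230,322),(386,322)]),.048,T)))
print('guide',J(atz('wrist',f([(350,227),(353,290)]),.034,T)))
print('grip',J(atz('wrist',f([(405,290)]),.074,T)))
T=tcpT();a=np.radians(-9.1);t=np.array([.441,.3313])-.012*np.array([np.cos(a),np.sin(a)])
print('shift',((T[:3,:3].T@(np.r_[t,.002]-T[:3,3]))/.025).round(2),'turn',(np.degrees(np.arctan2(-T[1,0],-T[0,0]))+9.1)/6,sense()['t'])
E
```

```text
hd 18.519650840630593 18.640855120639326 0.19032305994843604 0.17091689224551104
origin [ 0.46454577 -0.10683568]
corners [[-0.0847 -0.1079]
 [-0.0844  0.1076]] want -.085,+-.11
pad [[ 0.0593 -0.0371]
 [ 0.0591  0.0392]]
guide [[0.0149 0.0216]
 [0.0473 0.0223]]
grip [[0.0342 0.0483]]
shift [-0.09  0.    6.23] turn 0.01376097393062429 13.5
```

```bash
python3 -m handwheel '[[[-0.09,0,0.8,0],[0,0,1,0],[0,0,1,0],[0,0,1,0],[0,0,1,0],[0,0,0.7,0],[0,0,0.4,0],[0,0,0.23,0],[0,0,0.1,0],[0,0,0,0],[0,0,0,0]]]' >/dev/null; python3 where.py
python3 -m handwheel '[[[0,0,0,0],[0,0,0,0],[0,0,0,0],[0,0,0,0],[0,0,0,0],[0,0,0,0]]]' 0 50; python3 where.py
```

```text
t 14.88 jig xy [0.1065 0.428 ] z 0.0026 heading err -27.64 Fjig [-0.6 -0.9] -0.0 gap 0.817 gf 0.0 q6 -0.96
t: 15.62
tcp_pos: [0.4294, 0.3336, 0.0026]
tool_rot: [0.079, 0.997, 0.0, 0.0]
force: [0.2, -0.1, 6.4]
finger_gap: 0.457
gripper_force: 52.9
t 15.62 jig xy [0.1065 0.428 ] z 0.0026 heading err -27.64 Fjig [ 0.2 -0.2] 6.4 gap 0.457 gf 52.9 q6 -0.96
```

```bash
python3 -m handwheel '[[[0,0,-0.3,0],[0,0,-0.8,0],[0,0,-1,0],[0,0,-1,0],[0,0,-0.9,0],[0,-0.3,0,0],[0,-0.5,0,0]]]' >/dev/null; python3 where.py
python3 -m handwheel '[[[-0.11,-0.9,0,0],[-0.11,-1,0,0],[-0.11,-1,0,0],[-0.11,-1,0,0],[-0.11,-1,0,0],[-0.11,-1,0,0],[-0.11,-1,0,0],[-0.11,-1,0,0],[-0.11,-1,0,0],[-0.11,-1,0,0],[-0.11,-1,0,0],[-0.11,-1,0,0],[-0.11,-1,0,0],[-0.11,-1,0,0],[-0.11,-1,0,0],[-0.11,-1,0,0],[-0.11,-1,0,0],[-0.11,-0.7,0,0],[-0.07,-0.3,0,0]]]' >/dev/null; 
python3 -m handwheel '[[[0,0,0,-0.8],[0,0,0,-0.8],[0,0,0,-0.8],[0,0,0,-0.8],[0,0,0,-0.8],[0,0,0,-0.6],[0,0,0,0],[0,0,0,0]]]' >/dev/null; python3 where.py
python3 - <<'E'
from h import *
T=tcpT();np.save('pics/w4_T.npy',T);im,d=save('wrist','w4')
E
```

```text
t 16.5 jig xy [0.0958 0.4097] z 0.1013 heading err -27.61 Fjig [ 0.4 -0.4] -0.6 gap 0.455 gf 52.2 q6 -0.99
t 19.88 jig xy [-0.0654 -0.0095] z 0.1019 heading err -0.07000000000000028 Fjig [ 0.8 -0.1] -1.1 gap 0.457 gf 52.3 q6 -2.48
```

View pics/w4.png

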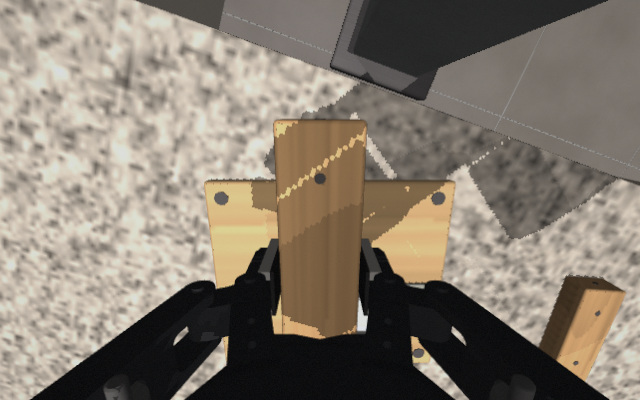

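The slat sits square in the grip: its edges run symmetrically from (275,121)/(366,121) to (283,330)/(358,330). The short slat is untouched at (590,330). I'll lower it beside the guide.

```bash
python3 -m handwheel '[[[0,0,0.6,0],[0,0,0.9,0],[0,0,0.9,0],[0,0,0.6,0],[0,0,0.3,0],[0,0,0.13,0],[0,0,0.07,0],[0,0,0,0],[0,0,0,0]]]' >/dev/null; python3 where.py
python3 -m handwheel '[[[0,0,0.05,0],[0,0,0,0],[0,0,0,0]]]'>/dev/null; python3 where.py
```

```text
t 21.05 jig xy [-0.0652 -0.0102] z 0.0149 heading err -0.0400000000000027 Fjig [0.9 1.4] -1.2 gap 0.458 gf 52.2 q6 -2.48
t 21.43 jig xy [-0.0653 -0.01  ] z 0.0133 heading err -0.0400000000000027 Fjig [-0.6 -0.5] -1.8 gap 0.457 gf 52.2 q6 -2.48
```

```bash
python3 -m handwheel '[[[0,0,0.04,0],[0,0,0,0],[0,0,0,0]]]'>/dev/null; python3 where.py
python3 -m handwheel '[[[0,0,0.04,0],[0,0,0,0],[0,0,0,0]]]'>/dev/null; python3 where.py
```

```text
t 21.8 jig xy [-0.0654 -0.01  ] z 0.0125 heading err -0.0400000000000027 Fjig [0.1 0.8] 4.8 gap 0.452 gf 52.8 q6 -2.48
t 22.18 jig xy [-0.0653 -0.01  ] z 0.0125 heading err -0.0400000000000027 Fjig [-0.7  0.7] 16.4 gap 0.457 gf 54.4 q6 -2.48
```

```bash
python3 -m handwheel '[[[0,0,-0.045,0],[0,0.14,0,0],[0,0.14,0,0],[0,0.06,0,0],[0,0,0,0],[0,0,0,0]]]'>/dev/null; python3 where.py
python3 -m handwheel '[[[-0.2,0,0,0],[-0.3,0,0,0],[-0.2,0,0,0],[0,0,0,0],[0,0,0,0]]]'>/dev/null; python3 where.py
```

```text
t 22.93 jig xy [-0.0645 -0.0031] z 0.0126 heading err -0.15000000000000213 Fjig [-2.3 -5.2] 4.3 gap 0.454 gf 52.9 q6 -2.47
t 23.55 jig xy [-0.0471 -0.0032] z 0.0126 heading err -0.14000000000000057 Fjig [-2.1 -6. ] 5.0 gap 0.459 gf 52.9 q6 -2.43
```

```bash
python3 -m handwheel '[[[0,-0.06,-0.01,0],[0,0,0,0],[0,0,0,0]]]'>/dev/null; python3 where.py
python3 -m handwheel '[[[0,-0.06,0,0],[0,0,0,0],[0,0,0,0]]]'>/dev/null; python3 where.py
python3 - <<'E'
from h import *
T=tcpT();np.save('pics/w5_T.npy',T);im,d=save('wrist','w5');save('top','t5');save('scene','s5')
a=cv2.imread('pics/w5.png')[150:330,200:440];b=cv2.imread('pics/s5.png')[160:260,280:420];t=cv2.imread('pics/t5.png')[190:255,315:390]
o=np.zeros((600,800,3),np.uint8);o[:360,:480]=cv2.resize(a,(480,360));o[370:570,:280]=cv2.resize(b,(280,200));o[370:565,300:525]=cv2.resize(t,(225,195),interpolation=cv2.INTER_CUBIC)
cv2.imwrite('pics/c5.png',o)
E
```

```text
t 23.93 jig xy [-0.0475 -0.0035] z 0.0126 heading err -0.05000000000000071 Fjig [ 1.4 -3.7] -0.2 gap 0.458 gf 52.3 q6 -2.44
t 24.3 jig xy [-0.0484 -0.0037] z 0.0126 heading err -0.010000000000001563 Fjig [0.6 0.9] -0.4 gap 0.455 gf 52.4 q6 -2.44
```

View pics/c5.png

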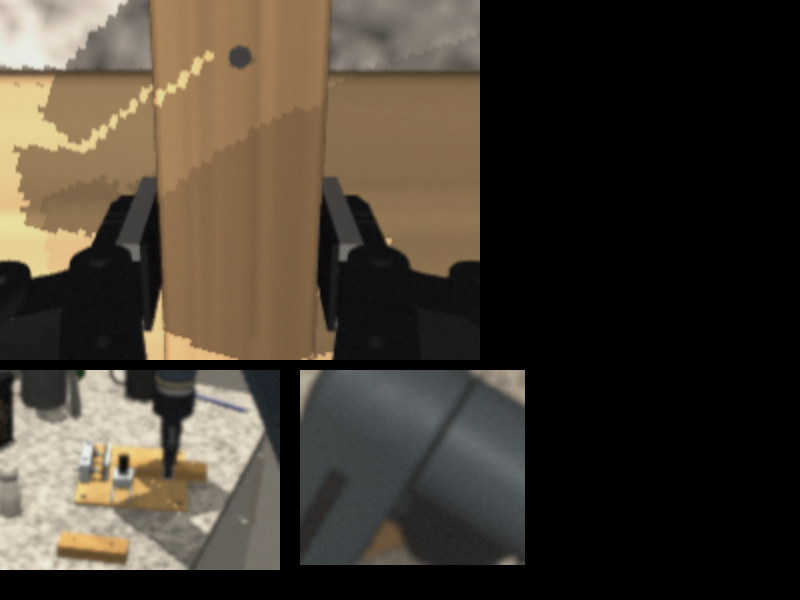

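c5 shows the slat flat on the board with the pads across its middle. In the scene inset the slide's grip stands beside the slat and the short slat is in place. To confirm the slide wasn't nudged by the 6 N side contact, I'll measure it numerically with the scene camera's depth.

Run:
```python
from h import *
d=np.load('pics/s5_d.npy');im=cv2.imread('pics/s5.png')
v,u=np.mgrid[160:260,280:420];px=np.c_[u.ravel(),v.ravel()]
o,r=rays('scene',px);P=o+r*d[v.ravel(),u.ravel()][:,None]
g=im[v.ravel(),u.ravel()].max(1)
h=np.radians(18.6);R=np.array([[np.cos(h),-np.sin(h)],[np.sin(h),np.cos(h)]])
J=np.c_[(P[:,:2]-[.4648,-.1064])@R,P[:,2]]
def show(n,m):
    print(n,m.sum(),'min/med/max',J[m].min(0).round(4),np.median(J[m],0).round(4),J[m].max(0).round(4),'px',px[m].mean(0).round(2)) if m.sum() else print(n,0)
near=(abs(J[:,0]-.033)<.02)&(abs(J[:,1]-.05)<.03)
show('grip z>.045 dark',near&(J[:,2]>.042)&(g<70))
show('carriage',near&(J[:,2]>.014)&(J[:,2]<.036)&(g>90))
show('slat top',(J[:,0]<-.06)&(abs(J[:,1])<.03)&(abs(J[:,2]-.034)<.004))
show('slat side',(J[:,0]<-.06)&(abs(J[:,1])<.03)&(J[:,2]>.015)&(J[:,2]<.028))
show('board',(abs(J[:,2]-.01)<.003)&(J[:,0]>-.09)&(J[:,0]<.12)&(abs(J[:,1])<.12))
show('padblock',(J[:,0]>.055)&(J[:,0]<.12)&(J[:,2]>.02)&(J[:,2]<.055)&(abs(J[:,1])<.07))
# expected pixel of grip top centre if home / 3mm out
c=camera_params('scene');E=np.linalg.inv(np.array(c['extrinsics']))
for n,q in dict(home=(.033,.049,.057),out5=(.033,.054,.057)).items():
    w=np.r_[R@q[:2]+[.4648,-.1064],q[2]];k=E[:3,:3]@w+E[:3,3];k[1:]*=-1
    print(n,cv2.projectPoints(k.reshape(1,1,3),np.zeros(3),np.zeros(3),np.array(c['mtx']),np.array(c['D'],float))[0].ravel())
```

```text
grip z>.045 dark 29 min/med/max [0.0296 0.0471 0.0448] [0.0365 0.054  0.0611] [0.0413 0.06   0.0773] px [341.45 206.62]
carriage 67 min/med/max [0.0177 0.0219 0.0141] [0.032  0.0575 0.0281] [0.0527 0.0782 0.0359] px [341.34 214.85]
slat top 94 min/med/max [-0.117  -0.0235  0.0302] [-0.0904  0.0021  0.0353] [-0.061   0.0191  0.038 ] px [375.56 208.02]
slat side 49 min/med/max [-0.117   0.0094  0.0155] [-0.0911  0.0147  0.022 ] [-0.0618  0.0182  0.0277] px [375.41 212.9 ]
board 739 min/med/max [-0.0814 -0.114   0.0071] [0.0107 0.0602 0.0112] [0.118  0.1133 0.013 ] px [346.71 217.4 ]
padblock 207 min/med/max [ 0.0629 -0.0469  0.02  ] [0.0965 0.0243 0.0443] [0.1194 0.051  0.0545] px [326.71 204.81]
home [342.20307151 206.83764363]
out5 [342.14050316 207.51127799]
```

Run:
```python
from h import *
T=np.load('pics/w5_T.npy');f=lambda p:np.array(p,float)/2+(200,150)
h=np.radians(18.6);R=np.array([[np.cos(h),-np.sin(h)],[np.sin(h),np.cos(h)]])
J=lambda p:((p[:,:2]-[.4648,-.1064])@R)
im=cv2.imread('pics/w5.png').astype(int)
# edges by row: strongest saturation-ish change near expected columns
L=[];Rr=[]
d=np.load('pics/w5_d.npy')
for v in range(130,235,5):
    row=d[v];c=row[315]; 
    on=abs(row-c)<.012
    l=315
    while on[l-1]: l-=1
    r=315
    while on[r+1]: r+=1
    L.append((l-.5,v));Rr.append((r+.5,v))
for n,q in(('L',L),('R',Rr)):
    j=J(atz('wrist',q,.034,T));k=np.polyfit(j[:,0],j[:,1],1);print(n,np.degrees(np.arctan(k[0])),np.polyval(k,-.047),j[[0,-1]].round(4).tolist(),np.std(j[:,1]-np.polyval(k,j[:,0])))
print(L[0],Rr[0],L[-1],Rr[-1])
e=J(atz('wrist',f([(149,0),(163,350),(331,0),(319,250)]),.034,T));print(e.round(4))
```

```text
L -3.5250063223924424 -0.024129084502706063 [[-0.1165, -0.0226], [-0.0708, -0.0228]] 0.0033894775465727737
R 4.799053460471489 0.017772829809347045 [[-0.1165, -0.0027], [-0.0708, 0.0167]] 0.006012578039526993
(273.5, 130) (320.5, 130) (277.5, 230) (361.5, 230)
[[-0.1081 -0.0226]
 [-0.0167 -0.0231]
 [-0.1081  0.0168]
 [-0.0467  0.0168]]
```

```bash
python3 -m handwheel '[[[0,-0.08,-0.04,0],[0,0,0,0],[0,0,0,0]]]'>/dev/null; python3 where.py
for i in 1; do python3 -m handwheel '[[[0,0.06,0,0],[0,0,0,0],[0,0,0,0]]]'>/dev/null; python3 where.py
python3 -m handwheel '[[[0,0.06,0,0],[0,0,0,0],[0,0,0,0]]]'>/dev/null; python3 where.py; done
```

```text
t 24.82 jig xy [-0.0481 -0.0064] z 0.0136 heading err -0.05000000000000071 Fjig [0.5 0.3] -1.5 gap 0.456 gf 52.2 q6 -2.44
t 25.2 jig xy [-0.0479 -0.0049] z 0.0137 heading err -0.030000000000001137 Fjig [0.7 0. ] -0.5 gap 0.457 gf 52.2 q6 -2.44
t 25.57 jig xy [-0.0478 -0.0036] z 0.0137 heading err -0.0400000000000027 Fjig [ 0.6 -0.1] -1.6 gap 0.458 gf 52.2 q6 -2.44
```

```bash
python3 -m handwheel '[[[0,0.03,0,0],[0,0,0,0],[0,0,0,0]]]'>/dev/null; python3 where.py
python3 -m handwheel '[[[0,0.03,0,0],[0,0,0,0],[0,0,0,0]]]'>/dev/null; python3 where.py
```

```text
t 25.95 jig xy [-0.0476 -0.0034] z 0.0137 heading err -0.07000000000000028 Fjig [-2. -4.] -1.6 gap 0.458 gf 52.2 q6 -2.44
t 26.32 jig xy [-0.0475 -0.0032] z 0.0138 heading err -0.10000000000000142 Fjig [-2.5 -6. ] -2.0 gap 0.456 gf 52.2 q6 -2.44
```

```bash
cat > tq.py <<'E'
from h import *
s=sense();h=np.radians(18.6);R=np.eye(3);R[:2,:2]=[[np.cos(h),-np.sin(h)],[np.sin(h),np.cos(h)]]
print('Fj',(R.T@s['force']).round(2),'Mj',(R.T@s['ft_torque']).round(3))
E
python3 tq.py; python3 -m handwheel '[[[0,-0.08,0,0],[0,0,0,0],[0,0,0,0]]]'>/dev/null; python3 where.py;python3 tq.py
```

```text
Fj [-2.45 -6.01 -1.99] Mj [-1.062  0.635 -0.352]
t 26.7 jig xy [-0.0481 -0.0036] z 0.0136 heading err -0.020000000000003126 Fjig [-1.  -1.6] -1.4 gap 0.454 gf 52.2 q6 -2.44
Fj [-0.99 -1.64 -1.41] Mj [-0.261  0.072 -0.098]
```

The moment places the contact at jig x≈16 mm, which is the carriage's guide face. It's stiff and the contact position repeats, so the slide hasn't slipped. I'll back off about 1 mm, lower and press.

```bash
python3 -m handwheel '[[[0,-0.05,0,0],[0,0,0.04,0],[0,0,0.015,0],[0,0,0,0],[0,0,0,0]]]'>/dev/null; python3 where.py
python3 -m handwheel '[[[-0.1,0,0,0],[-0.1,0,0,0],[-0.1,0,0,0],[0,0,0,0],[0,0,0,0]]]'>/dev/null; python3 where.py
python3 -m handwheel '[[[-0.1,0,0,0],[-0.1,0,0,0],[0,0,0,0],[0,0,0,0]]]'>/dev/null; python3 where.py
```

```text
t 27.32 jig xy [-0.048  -0.0049] z 0.0125 heading err -0.030000000000001137 Fjig [-1.1  1.6] 5.6 gap 0.454 gf 52.8 q6 -2.44
t 27.95 jig xy [-0.0413 -0.0045] z 0.0125 heading err -0.030000000000001137 Fjig [-2.3  1.2] 6.9 gap 0.456 gf 53.2 q6 -2.43
t 28.45 jig xy [-0.0365 -0.0044] z 0.0126 heading err -0.030000000000001137 Fjig [-3.3  0.5] 6.3 gap 0.457 gf 53.2 q6 -2.42
```

```bash
python3 -m handwheel '[[[0,0,-0.015,0],[-0.06,0,0,0],[-0.06,0,0,0],[0,0,0,0],[0,0,0,0]]]'>/dev/null; python3 where.py
python3 -m handwheel '[[[-0.06,0,0,0],[-0.06,0,0,0],[0,0,0,0],[0,0,0,0]]]'>/dev/null; python3 where.py
python3 -m handwheel '[[[-0.06,0,0,0],[-0.06,0,0,0],[0,0,0,0],[0,0,0,0]]]'>/dev/null; python3 where.py
```

```text
t 29.07 jig xy [-0.0336 -0.0044] z 0.0126 heading err -0.020000000000003126 Fjig [-5.8 -0.9] 3.8 gap 0.456 gf 52.8 q6 -2.41
t 29.57 jig xy [-0.0313 -0.0042] z 0.0126 heading err -0.0400000000000027 Fjig [-7.7 -1.8] 4.9 gap 0.46 gf 53.0 q6 -2.41
t 30.07 jig xy [-0.029  -0.0041] z 0.0126 heading err -0.060000000000002274 Fjig [-11.4  -2.2] 5.1 gap 0.453 gf 53.0 q6 -2.4
```

```bash
python3 -m handwheel '[[[-0.02,-0.03,0,0],[0,0,0,0],[0,0,0,0],[0,0,0,0]]]'>/dev/null; python3 where.py;python3 tq.py
python3 -m handwheel '[[[0,0,0,0],[0,0,0,0],[0,0,0,0],[0,0,0,0]]]'>/dev/null; python3 where.py
python3 - <<'E'
from h import *
d=save('scene','s6')[1];save('wrist','w6')
d0=np.load('pics/s5_d.npy')
v,u=np.mgrid[160:260,280:420];px=np.c_[u.ravel(),v.ravel()];o,r=rays('scene',px)
h=np.radians(18.6);R=np.array([[np.cos(h),-np.sin(h)],[np.sin(h),np.cos(h)]])
for n,D in(('s5',d0),('s6',d)):
    im=cv2.imread(f'pics/{n}.png');g=im[v.ravel(),u.ravel()].max(1)
    P=o+r*D[v.ravel(),u.ravel()][:,None];J=np.c_[(P[:,:2]-[.4648,-.1064])@R,P[:,2]]
    m=(abs(J[:,0]-.033)<.02)&(abs(J[:,1]-.05)<.03)&(J[:,2]>.042)&(g<70);print(n,'grip',m.sum(),np.median(J[m],0).round(4),px[m].mean(0).round(2))
    m=(J[:,0]>.055)&(J[:,0]<.09)&(J[:,2]>.02)&(J[:,2]<.049)&(abs(J[:,1])<.045);print('pad',m.sum(),J[m].min(0).round(4),np.median(J[m],0).round(4))
    m=(J[:,0]<-.05)&(abs(J[:,1])<.03)&(abs(J[:,2]-.034)<.005);print('slat',J[m].mean(0).round(4),J[m][:,2].std().round(4))
E
```

```text
t 30.57 jig xy [-0.029  -0.0041] z 0.0126 heading err -0.060000000000002274 Fjig [-11.7  -2. ] 6.4 gap 0.458 gf 53.2 q6 -2.4
Fj [-11.72  -2.02   6.45] Mj [-0.503  1.624 -0.182]
t 31.07 jig xy [-0.029  -0.0041] z 0.0126 heading err -0.060000000000002274 Fjig [-12.5  -1.5] 6.6 gap 0.455 gf 53.2 q6 -2.4
s5 grip 29 [0.0365 0.054  0.0611] [341.45 206.62]
pad 72 [ 0.0629 -0.0392  0.0201] [0.073  0.026  0.0378]
slat [-0.0862  0.0027  0.0348] 0.0022
s6 grip 29 [0.0365 0.0538 0.0594] [341.45 206.62]
pad 92 [ 0.0557 -0.0364  0.0205] [0.073  0.0129 0.0354]
slat [-0.0738  0.0004  0.0349] 0.002
```

```bash
python3 -c "
from station import sign_off
print(sign_off())"
```

```text
the job is handed in; nothing more can be done
None
```

I handed the job in at about 31 s: the size slide is home, and the arm is still holding the long slat flat on the board, within about 1 mm of the guide face and pressed against the stop plate. The plate force is about 10 N by estimate (the wrist reads 12 N, including some board friction). The arm touched only the slide and the long slat; I did not re-check every bystander at the end.

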